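Ready the brass ball for its soak and open the safety-capped cleaner jar

ROBOT

A 7-joint arm with a two-finger parallel gripper is mounted at the origin on the work surface. World frame = base frame: x ahead of the robot, y to its left, z up, the work surface at z = 0. Lengths are in mm, angles in rad, forces in N, time in s.
With the tool pointing down it reaches from about 425 to 925 mm from the base axis. Payload 6.8 kg.
Tool frame: the origin (TCP) lies on the centre line of the jaws, within the pads' length; the fingertips stand 8 mm ahead of it and the grasp point (between the pads) lies 11 mm behind it; z points along the fingers, y is the line along which they close (so a half turn about z gives the same grasp; the last joint's range is limited). The gripper opens to 88 mm and grips with 3 to 60 N. Pads are 20 mm wide; open, the fingers measure 115 mm over their backs; the gripper's body (75 mm by 178 mm) begins 61 mm behind the grasp point.
Start: joints at [-1.399, 0.477, 0.022, 1.555, -0.011, 1.109, -0.083], TCP at [186.406, 648.768, 230.664] pointing down, gripper open.
Joint ranges: [-2.96, 2.96], [-0.34, 2.1], [-1.41, 1.46], [0.24, 2.44], [-1.37, 4.51], [0.17, 1.92], [-2.96, 2.96]. Speed limits (rad/s): [2.39, 2.39, 3.14, 3.14, 3.14, 3.14, 3.14].

INTERFACE

Orientations are given as [roll, pitch, yaw] about the fixed x, y, z axes, in that order (R = Rz(yaw) Ry(pitch) Rx(roll)).
In Python, from rig import telemetry, optics, manip gives the robot as it stands.
- The arm moves only by the shell command python3 -m handwheel 'ROWS' [FORCE]. ROWS is a JSON object whose one key "deltas" holds a list of rows, each an object of numbers: "hand": the closure, from 0 (fully open) to 1 (shut); "dx", "dy", "dz": the shift along the tool's x, y, z in units of 25 mm (1.0 is 25 mm); "rx", "ry", "rz": the turn, a rotation vector about the tool's x, y, z in units of 5 degrees (1.0 is 5 degrees). In form: {"deltas": [{"hand": .., "dx": .., "dy": .., "dz": .., "rx": .., "ry": .., "rz": ..}, ...]}. A call has 1 to 12 rows; each row shifts and turns the commanded pose from where the row before left it, along the tool's axes as they then stand; what a row does not reach is not made up. A row lasts 1/8 s, in which the tool goes at most 62.5 mm and 10.7 degrees, less where a joint would pass 70% of its speed; a pose out of reach is approached as far as the arm can. A call is refused whole if a number of a shift passes 1 or a number of a turn 1, either way. A call with a gripper value outside its range is refused whole. The fingers move at their own pace and stop on an object; FORCE is the grip in N (left out, the last holds). Time passes only in rows, so rows that do not move let the fingers close. It gives the time, the measured TCP pose, the force, the opening and the grip force at its end, in the units of the state.
- telemetry.observe(): the state, without advancing time (a new reading comes with each control period).
- optics.camera(name): name is "scene" or "top" or "wrist"; returns a dict with "image" (384x512x3 uint8, red, green, blue), "depth" (384x512 float32, mm along the optical axis (not along the pixel's ray), 0 where there is no reading), "K" (3x3 intrinsics, pixels), "k1" (the pictures are not rectified: a ray, as slopes to the right and down, at radius r is drawn at 1 + k1 r^2 times it, then the intrinsics apply), "cam_to_world" (4x4, takes a point from camera to world coordinates). Camera axes: x right, y up, looking along -z (the intrinsics and any distortion apply to the point x, -y, -z); pixel columns grow to the right and rows downward; lengths in mm; the calibration is good to about 2 mm. A picture is of the moment at which its call begins.
- manip.job_done(): hands the job in; it is judged then, once.
The state is a dict: "clock": time; "joint_pos": joint angles; "dq": joint speeds; "joint_efforts": joint torques, N m; "position": TCP position; "orientation": TCP orientation; "ft_force": force on the tool from outside, world axes, zero at the start; "moment": the same for the moment, N m; "opening": finger opening in mm; "grasp_force": force on a finger pad.
Only numpy, scipy, OpenCV 4.12 (cv2) and the standard library are available. Lean on these libraries where they do the work, as an engineer would, in place of code of your own. Each camera call takes 0.05 s, during which the arm holds its last target. There are 200 camera calls.

TASK

The brass ball is due for a soak: take it off the turntable and lower it gently right down to the bottom of the deep white pot before letting go of it, leaving the other things where they stand. Then open the green cleaner jar's push-and-turn safety cap: press the cap down and, keeping it pressed, twist it counter-clockwise until it is free, then lift it off. Finish still gripping the cap, held still and level about 6 cm straight above the jar's mouth; do not put it down or let go.

Things in the scene. Friction and masses are not known exactly. Their poses are not given: they have to be found in the camera images.
- ball_center (a point): centre of the smooth brass ball, 44 mm in diameter, about 0.2 kg. At the start it sits on the rim of one of the turntable's six blue cups, its centre 13 mm above that rim, 65 mm above the work surface; the ball's lower 9 mm are inside the cup.
- turntable: white plastic turntable, a disc 210 mm across that turns stiffly about its upright centre axis. Six blue cups (44 mm outside, 36 mm inside) stand on a circle of 70 mm radius, rims 52 mm above the work surface; the ball is on one, small hardware lies below the rims of the others; the 24 mm hub is as high as the rims. Origin: centre of the underside, z up.
- pot: deep white enamel pot, open at the top, loose, 0.9 kg, outside diameter 150 mm, inside diameter 142 mm, 70 mm high, floor 5 mm thick (inside floor 5 mm above the work surface). Origin: centre of its underside, z up.
- jar: green glass cleaner jar, 76 mm across, fixed in a round wooden cradle (96 mm across, 35 mm high) screwed to the work surface: it neither turns nor lifts. Glass shoulder at 95 mm, mouth at 125 mm. Origin: centre of the cradle's underside, on the jar's and the cap's axis, z up. At the start the cap's x axis lies along the jar's x axis within 0.1 rad.
- jar_mouth (a point): centre of the jar's mouth, the top of the neck, 125 mm above the work surface.
- cap: round white ribbed safety cap with a red disc on top, 52 mm in diameter, 36 mm high, about 0.08 kg, on the jar. Origin: centre of its lower rim, on its axis, z up to the top. Locked, its origin is 104 mm above the work surface (9 mm above the jar's shoulder) and its top at 140 mm. Unpressed, it cannot turn more than about 0.1 rad or be lifted.
- cap_top (a point): centre of the cap's top face, 36 mm above its origin. A spring pushes the cap up (7 N locked, 12 N fully down); it can be pressed down 7 mm to a hard stop. Pressed 5 mm or more, it turns counter-clockwise seen from above; once turned 0.7 rad (up to 1.55 rad, where it meets a stop) it is free to lift off; 1.1 rad is a good turn.
- screwdriver: ratchet screwdriver lying on the work surface near the robot, about 170 mm long, red handle; origin under its middle. Bystander.
- socket_case: chrome socket set case, 130 x 260 x 45 mm, lying at the far side; origin under its centre. Bystander.
- paint_can: paint can, 100 mm across, 120 mm high, far right; origin under its centre. Bystander.
- screw_jar: amber glass jar with steel lid, 70 mm across, 100 mm high, far left; origin under its centre. Bystander, not the jar to open.
- tape_measure: yellow tape measure, about 65 mm across, 34 mm high, on the right; origin under its centre. Bystander.
There are look-alikes about, which are no part of the job. Of the things shaped like the cap, the white one is meant. Of the things that look like the part that bears ball_center, the smaller one is meant.

How it is judged:
By the outcome, as a careful person would: the job done as asked, in the order asked, and still so for the second after the job is handed in, while the arm keeps its last pose, push and grip.
It also fails if it takes over 54 s, if anything falls off the work surface, if the arm or the gripper's body presses on something with over 40 N, if the wrist force passes 120 N, or if a joint passes its speed limit or range.

## Working session

There is one attempt and no reset: what is moved stays moved. The work goes in short steps, Python scripts to look and compute and a shell command to move; the robot and the scene stay as the last step left them, time stands still between calls to the robot, and variables do not carry over. Pictures are saved under pics/ and viewed, at most 10 in all, crops included, and the job is handed in when it is done.

```bash
mkdir -p pics
cat > h.py <<'E'
import numpy as np, cv2
from rig import telemetry, optics, manip
def shot(n):
    c=optics.camera(n); np.savez(f'/tmp/{n}.npz',**{k:np.array(v) for k,v in c.items()}); return c
def load(n): return np.load(f'/tmp/{n}.npz')
def ray(c,u,v):
    K=np.array(c['K']); k1=float(c['k1'])
    p=cv2.undistortPoints(np.array([[[u,v]]],float),K,np.array([k1,0,0,0.]))[0,0]
    return np.array([p[0],-p[1],-1.])
def pix(c,u,v,z=None):
    """world point: by depth, or by plane world z"""
    T=np.array(c['cam_to_world']); d=ray(c,u,v)
    if z is None: s=c['depth'][int(round(v)),int(round(u))]
    else: s=(z-T[2,3])/(T[:3,:3]@d)[2]
    return T[:3,:3]@(d*s)+T[:3,3]
def save(c,name,crop=None,s=1):
    im=c['image'][...,::-1]
    if crop: u0,v0,u1,v1=crop; im=im[v0:v1,u0:u1]
    cv2.imwrite('pics/'+name,cv2.resize(im,None,fx=s,fy=s,interpolation=cv2.INTER_CUBIC))
E
python3 - <<'E'
from h import *
for n in('top','scene'):
    c=shot(n); save(c,n+'1.png',s=1.5); print(n,c['k1'],np.round(c['cam_to_world'],2).tolist())
s=telemetry.observe(); print(s)
E
```

```text
top -0.07100808879432305 [[0.01, 0.99, -0.14, 406.24], [-1.0, 0.01, -0.0, 14.57], [0.0, 0.14, 0.99, 1299.45], [0.0, 0.0, 0.0, 1.0]]
scene 0.05099406793913859 [[0.48, -0.59, 0.65, 1463.26], [0.88, 0.33, -0.34, -465.2], [-0.02, 0.74, 0.67, 984.41], [0.0, 0.0, 0.0, 1.0]]
{'clock': 0.1, 'joint_pos': array([-1.39909541,  0.47771316,  0.02236194,  1.55629129, -0.01145633,
        1.10929536, -0.08310477]), 'dq': array([-1.21884964e-04, -1.56438258e-03,  1.55183004e-03, -4.13082583e-03,
        4.68249130e-04, -6.32524144e-04,  8.63461023e-05]), 'joint_efforts': array([ 4.08859152e-03, -5.84091139e+01,  1.53978422e+00, -2.73314524e+01,
       -5.42805099e-02,  1.30661909e-02,  3.65127278e-05]), 'position': array([186.30427085, 648.25993066, 229.80807102]), 'orientation': array([-3.14002194e+00,  1.61438167e-04,  2.86181010e+00]), 'ft_force': array([-0.32927   , -0.55393406, -0.37310146]), 'moment': array([0.0036462 , 0.00199345, 0.00166604]), 'grasp_force': 0.0, 'opening': 87.60133416482137}
```

View pics/top1.png

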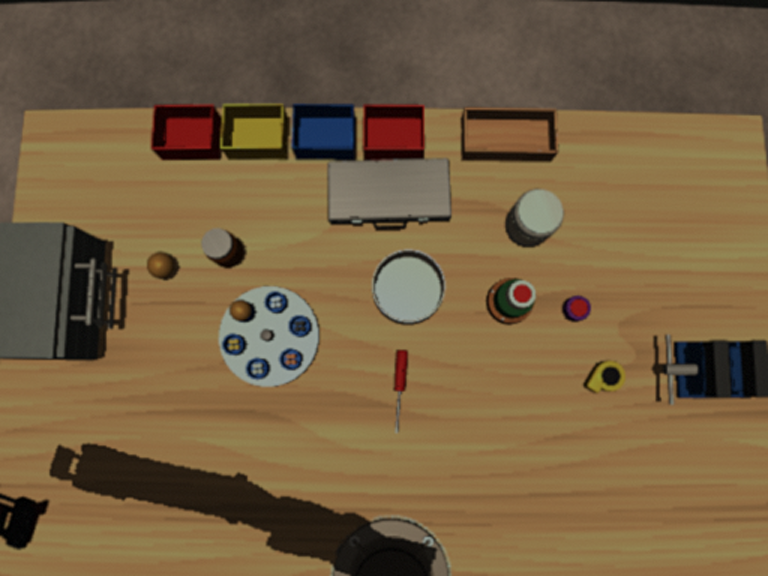

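View pics/scene1.png

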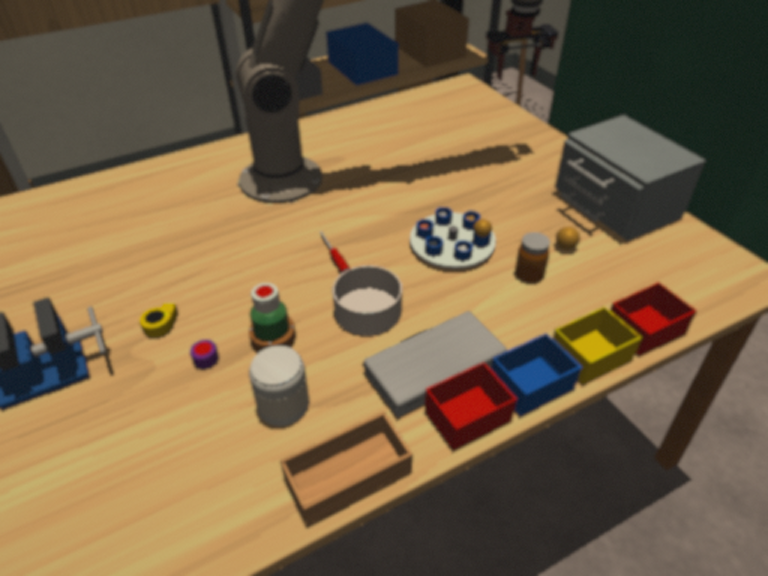

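The pictures (1.5x) show two balls in the top view: one on the turntable cup at (241,310), and a larger one lying on the table at (161,265), which is the look-alike. There are also two caps: the white one on the green jar at (522,294), and a purple look-alike at (577,308). I choose the turntable ball and the white cap, and will check both in a close crop.

Run:
```python
from h import *
c=load('top')
a=c['image'][180:265,95:220,::-1]; b=c['image'][160:245,310:400,::-1]
r=lambda x:cv2.resize(x,None,fx=3.6,fy=3.6,interpolation=cv2.INTER_CUBIC)
cv2.imwrite('pics/crop.png',np.hstack([r(a),r(b)]))
def seg(m,z,n):
    k,l,st,ce=cv2.connectedComponentsWithStats(m.astype('uint8'))
    for i in range(1,k):
        if st[i,4]>25:
            cs,_=cv2.findContours((l==i).astype('uint8'),0,1); h=cv2.convexHull(cs[0])[:,0]
            P=np.array([pix(c,u,v,z)[:2] for u,v in h]); (x,y),rad=cv2.minEnclosingCircle(P.astype('float32'))
            print(n,st[i].tolist(),'cen',np.round(pix(c,*ce[i],z),1),'circ',round(x,1),round(y,1),round(rad,1))
hsv=cv2.cvtColor(c['image'],cv2.COLOR_RGB2HSV); H,S,V=[hsv[...,i].astype(int) for i in range(3)]
yy,xx=np.mgrid[:384,:512]
box=lambda a:(xx>a[0])&(xx<a[2])&(yy>a[1])&(yy<a[3])
seg(box((95,140,190,225))&(H>5)&(H<25)&(S>150)&(V<190)&(yy<216),65,'ball?')
seg(box((325,180,400,215))&((H<6)|(H>172))&(S>180)&(V>100),140,'reddisc')
seg(box((330,180,362,212))&(S<60)&(V>120)|box((330,180,362,212))&((H<6)|(H>172))&(S>180)&(V>100),140,'cap')
seg(box((140,185,220,262))&(S<60)&(V>100),10,'tt')
seg(box((240,160,305,222))&(S<70)&(V>90),70,'pot')
for n,u,v in(('ball',160.5,206.5),('hub',178,223.5),('capred',348,196),('potfloor',272,192),('ballbig',107,176)): print(n,np.round(pix(c,u,v),1), hsv[int(v),int(u)])
```

```text
ball? [140, 156, 23, 23, 179] cen [650.1 327.3  65. ] circ 657.8 339.5 36.0
ball? [98, 169, 19, 17, 248] cen [627.3 474.4  65. ] circ 625.7 474.9 29.9
ball? [154, 201, 13, 13, 132] cen [536.2 305.6  65. ] circ 535.7 306.5 20.9
reddisc [343, 191, 11, 10, 90] cen [ 563.8 -247.7  140. ] circ 563.8 -247.8 15.4
reddisc [381, 200, 11, 11, 94] cen [ 537.5 -356.1  140. ] circ 537.7 -356.4 15.5
cap [340, 187, 17, 17, 192] cen [ 563.8 -247.7  140. ] circ 564.0 -247.9 25.3
tt [146, 191, 66, 67, 2310] cen [485.9 254.6  10. ] circ 488.5 257.1 105.5
tt [180, 198, 7, 7, 38] cen [560.1 245.5  10. ] circ 560.0 245.8 13.4
tt [168, 242, 7, 7, 38] cen [421.  279.5  10. ] circ 420.4 278.6 12.4
pot [249, 167, 20, 18, 32] cen [638.1  13.7  70. ] circ 632.6 7.4 39.1
pot [276, 167, 21, 26, 39] cen [630.6 -84.2  70. ] circ 621.0 -75.9 48.8
pot [248, 171, 48, 44, 1566] cen [579.4 -31.8  70. ] circ 583.7 -32.0 73.0
ball [533.9 299.1  85.8] [ 19 172 141]
hub [485.9 251.4  51.9] [ 17  46 111]
capred [ 561.9 -247.7  141.7] [  1 210 136]
potfloor [592.  -36.3   1.2] [ 55  19 158]
ballbig [630.9 478.1  54.7] [ 18 172 132]
```

View pics/crop.png

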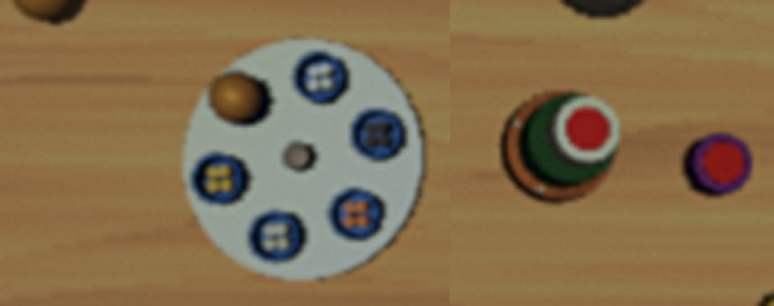

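The crop confirms both. The small brass ball sits on the turntable cup (crop 239,97) and the white cap with the red disc is on the green jar (crop 587,128). Next I work out the pot centre and the first move.

```bash
cat >> h.py <<'E'
from scipy.spatial.transform import Rotation as Ro
def go(x,y,z,closedeg=None):
    """print tool-frame shift in row units, and rz units to bring tool y line to given world heading (deg, mod 180)"""
    s=telemetry.observe(); R=Ro.from_euler('xyz',s['orientation']).as_matrix()
    d=R.T@(np.array([x,y,z])-s['position'])/25
    print('at',np.round(s['position'],1),'tilt',np.round(R[:,2],3),'yhead',round(np.degrees(np.arctan2(R[1,1],R[0,1])),1),'t',s['clock'],'q',np.round(s['joint_pos'],2),'F',np.round(s['ft_force'],1))
    print('units',np.round(d,2))
E
python3 - <<'E'
from h import *
c=load('top')
d=c['depth']; 
# rim pixels: world z in 60..80
P=np.array([pix(c,u,v) for v in range(155,225) for u in range(235,310)])
m=(P[:,2]>62)&(P[:,2]<80); Q=P[m][:,:2]; Q=Q[np.hypot(*(Q-[590,-32]).T)<90]
x,y,k=np.linalg.lstsq(np.c_[2*Q,np.ones(len(Q))],(Q**2).sum(1),rcond=None)[0]
print('pot',x,y,np.sqrt(k+x*x+y*y),len(Q))
print('screwjar',pix(c,145,162),'can',pix(c,359,141),pix(c,272,191,70))
go(530,300,150)
E
```

```text
pot 588.8763879616652 -33.024688105651876 72.48779671512004 236
screwjar [666.85687843 349.19782495  96.12789883] can [ 729.77999097 -290.07174925  120.0810679 ] [585.20833566 -33.57007714  70.        ]
at [186.3 648.3 229.8] tilt [-0.    -0.002 -1.   ] yhead 74.0 t 0.1 q [-1.4   0.48  0.02  1.56 -0.01  1.11 -0.08] F [-0.3 -0.6 -0.4]
units [-17.06  -9.59   3.21]
```

```bash
python3 -m handwheel '{"deltas":[{"hand":0,"dx":-0.5,"dy":-0.25},{"hand":0,"dx":-0.95,"dy":-0.53,"dz":0.1},{"hand":0,"dx":-0.95,"dy":-0.53,"dz":0.1},{"hand":0,"dx":-0.95,"dy":-0.53,"dz":0.1},{"hand":0,"dx":-0.95,"dy":-0.53,"dz":0.1},{"hand":0,"dx":-0.95,"dy":-0.53,"dz":0.1},{"hand":0,"dx":-0.95,"dy":-0.53,"dz":0.1},{"hand":0,"dx":-0.95,"dy":-0.53,"dz":0.1},{"hand":0,"dx":-0.95,"dy":-0.53,"dz":0.1},{"hand":0,"dx":-0.95,"dy":-0.53,"dz":0.1},{"hand":0,"dx":-0.95,"dy":-0.53,"dz":0.1},{"hand":0,"dx":-0.95,"dy":-0.53,"dz":0.1}]}' 40
python3 -c "
from h import *
go(530,300,160)"
```

```text
at [186.3 648.3 229.8] tilt [-0.    -0.002 -1.   ] yhead 74.0 t 0.1 q [-1.4   0.48  0.02  1.56 -0.01  1.11 -0.08] F [-0.3 -0.6 -0.4]
units [-17.06  -9.59   2.81]validation failed for argument at $.de...
```

```bash
python3 -m handwheel '{"deltas":[{"hand":0,"dx":-0.5,"dy":-0.25,"dz":0,"rx":0,"ry":0,"rz":0},{"hand":0,"dx":-0.95,"dy":-0.53,"dz":0.1,"rx":0,"ry":0,"rz":0},{"hand":0,"dx":-0.95,"dy":-0.53,"dz":0.1,"rx":0,"ry":0,"rz":0},{"hand":0,"dx":-0.95,"dy":-0.53,"dz":0.1,"rx":0,"ry":0,"rz":0},{"hand":0,"dx":-0.95,"dy":-0.53,"dz":0.1,"rx":0,"ry":0,"rz":0},{"hand":0,"dx":-0.95,"dy":-0.53,"dz":0.1,"rx":0,"ry":0,"rz":0},{"hand":0,"dx":-0.95,"dy":-0.53,"dz":0.1,"rx":0,"ry":0,"rz":0},{"hand":0,"dx":-0.95,"dy":-0.53,"dz":0.1,"rx":0,"ry":0,"rz":0},{"hand":0,"dx":-0.95,"dy":-0.53,"dz":0.1,"rx":0,"ry":0,"rz":0},{"hand":0,"dx":-0.95,"dy":-0.53,"dz":0.1,"rx":0,"ry":0,"rz":0},{"hand":0,"dx":-0.95,"dy":-0.53,"dz":0.1,"rx":0,"ry":0,"rz":0},{"hand":0,"dx":-0.95,"dy":-0.53,"dz":0.1,"rx":0,"ry":0,"rz":0}]}' 40
python3 -c "
from h import *
go(530,300,160)"
```

```text
clock: 1.6
position: [409.3, 423.9, 203.1]
orientation: [-3.141, 0.0, 2.859]
ft_force: [0.6, 0.6, -1.2]
opening: 87.8
grasp_force: 0.0
at [409.3 423.9 203.1] tilt [ 0.    -0.001 -1.   ] yhead 73.8 t 1.6 q [-0.99  0.36  0.1   1.8  -0.04  0.98  0.42] F [ 0.6  0.6 -1.2]
units [-6.02 -3.42  1.73]
```

```bash
python3 -m handwheel '{"deltas":[{"hand":0,"dx":-0.9,"dy":-0.5,"dz":0.25,"rx":0,"ry":0,"rz":0},{"hand":0,"dx":-0.9,"dy":-0.5,"dz":0.25,"rx":0,"ry":0,"rz":0},{"hand":0,"dx":-0.9,"dy":-0.5,"dz":0.25,"rx":0,"ry":0,"rz":0},{"hand":0,"dx":-0.9,"dy":-0.5,"dz":0.25,"rx":0,"ry":0,"rz":0},{"hand":0,"dx":-0.9,"dy":-0.5,"dz":0.25,"rx":0,"ry":0,"rz":0},{"hand":0,"dx":-0.9,"dy":-0.5,"dz":0.25,"rx":0,"ry":0,"rz":0},{"hand":0,"dx":-0.6,"dy":-0.3,"dz":0.2,"rx":0,"ry":0,"rz":0},{"hand":0,"dx":0,"dy":0,"dz":0,"rx":0,"ry":0,"rz":0},{"hand":0,"dx":0,"dy":0,"dz":0,"rx":0,"ry":0,"rz":0}]}' 40
python3 - <<'E'
from h import *
go(536,305,64)
c=shot('wrist'); save(c,'w1.png',s=1.5); print(np.round(c['cam_to_world'],2).tolist())
E
```

```text
clock: 2.72
position: [528.3, 307.0, 160.8]
orientation: [3.141, -0.001, 2.863]
ft_force: [-0.4, 0.1, -0.1]
opening: 87.9
grasp_force: 0.0
at [528.3 307.  160.8] tilt [-0.     0.001 -1.   ] yhead 74.0 t 2.725 q [-0.74  0.45  0.14  1.79 -0.08  0.91  0.73] F [-0.4  0.1 -0.1]
units [-0.32  0.01  3.87]
[[0.28, -0.93, -0.25, 459.96], [0.96, 0.27, 0.07, 327.81], [-0.0, -0.26, 0.96, 315.29], [0.0, 0.0, 0.0, 1.0]]
```

View pics/w1.png

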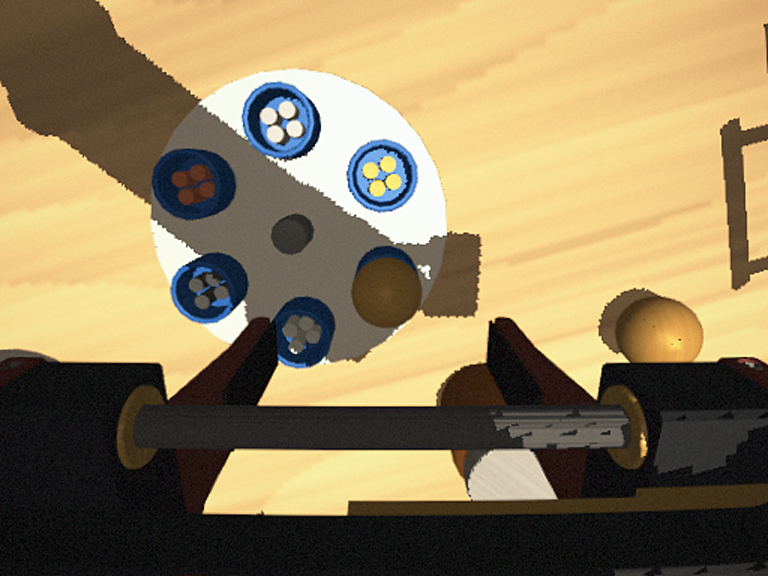

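The wrist picture shows the ball at (387,291) on its cup between the open fingers, with the hub at (292,234). The larger look-alike ball is at (658,332).

Run:
```python
from h import *
c=load('wrist')
print(pix(c,258,194,65),'top',pix(c,258,194),'hub',pix(c,194.5,156,52))
b=pix(c,258,194,65); go(b[0],b[1],64)
```

```text
[534.31263964 309.94230566  65.        ] top [528.23286665 311.40357432  85.46582084] hub [485.43374517 261.44718614  52.        ]
at [528.2 307.4 160.9] tilt [-0.     0.001 -1.   ] yhead 74.1 t 2.775 q [-0.74  0.45  0.14  1.79 -0.08  0.91  0.73] F [ 0.1 -0.2 -0.7]
units [-0.21  0.16  3.87]
```

```bash
python3 -m handwheel '{"deltas":[{"hand":0,"dx":-0.2,"dy":0.13,"dz":0.7,"rx":0,"ry":0,"rz":0},{"hand":0,"dx":0,"dy":0,"dz":0.9,"rx":0,"ry":0,"rz":0},{"hand":0,"dx":0,"dy":0,"dz":0.4,"rx":0,"ry":0,"rz":0},{"hand":0,"dx":0,"dy":0,"dz":0,"rx":0,"ry":0,"rz":0}]}' 40
python3 - <<'E'
from h import *
c=shot('wrist'); save(c,'w2.png',(130,100,390,290),3)
go(534.3,310,64); print(c['K'])
E
```

```text
clock: 3.28
position: [533.9, 308.1, 109.5]
orientation: [-3.14, -0.001, 2.862]
ft_force: [-0.4, -0.2, 0.0]
opening: 87.6
grasp_force: 0.0
at [534.5 308.3 110.4] tilt [-0. -0. -1.] yhead 74.0 t 3.325 q [-0.72  0.52  0.13  1.81 -0.09  0.82  0.75] F [0.8 0.2 0.4]
units [0.03 0.06 1.86]
[[280.79140889   0.         254.29050965]
 [  0.         280.79140889 185.37913851]
 [  0.           0.           1.        ]]
```

View pics/w2.png

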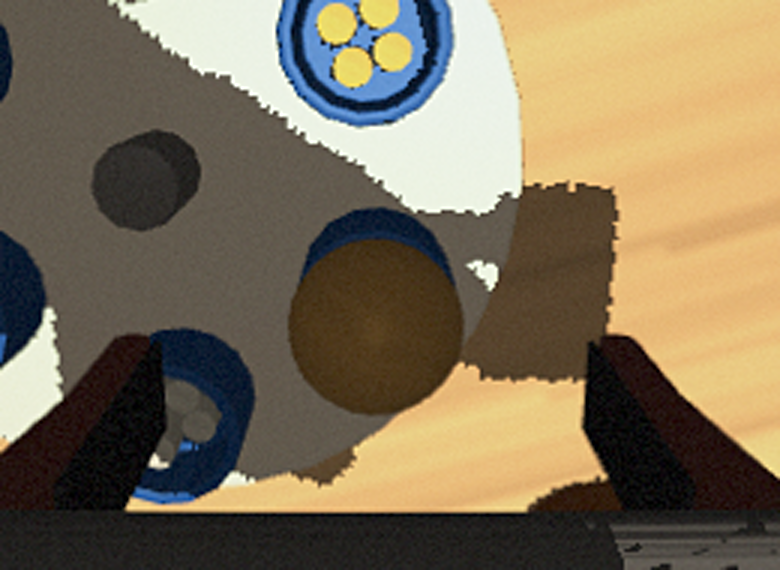

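The crop shows the ball at (376,327), centred between the finger tips at 163 and 587.

Run:
```python
from h import *
c=load('wrist'); b=pix(c,255.3,209,65); print(b,pix(c,175.7,162.3,52)); go(b[0],b[1],64)
```

```text
[535.4201271  309.42783872  65.        ] [486.61300098 259.76692795  52.        ]
at [534.5 308.3 110.4] tilt [-0. -0. -1.] yhead 74.0 t 3.325 q [-0.72  0.52  0.13  1.81 -0.09  0.82  0.75] F [0.8 0.2 0.4]
units [-0.02  0.05  1.86]
```

```bash
python3 -m handwheel '{"deltas":[{"hand":0,"dx":-0.02,"dy":0.04,"dz":0.8,"rx":0,"ry":0,"rz":0},{"hand":0,"dx":0,"dy":0,"dz":0.8,"rx":0,"ry":0,"rz":0},{"hand":0,"dx":0,"dy":0,"dz":0.25,"rx":0,"ry":0,"rz":0},{"hand":0.4,"dx":0,"dy":0,"dz":0,"rx":0,"ry":0,"rz":0},{"hand":0.6,"dx":0,"dy":0,"dz":0,"rx":0,"ry":0,"rz":0},{"hand":0.6,"dx":0,"dy":0,"dz":0,"rx":0,"ry":0,"rz":0},{"hand":0.6,"dx":0,"dy":0,"dz":0,"rx":0,"ry":0,"rz":0},{"hand":0.6,"dx":0,"dy":0,"dz":0,"rx":0,"ry":0,"rz":0}]}' 20
python3 -c "
from h import *
go(588.9,-33,110)"
```

```text
clock: 4.32
position: [535.2, 308.4, 64.6]
orientation: [-3.141, -0.0, 2.862]
ft_force: [-0.6, -0.5, 2.3]
opening: 43.2
grasp_force: 20.0
at [535.2 308.4  64.6] tilt [-0.    -0.001 -1.   ] yhead 74.0 t 4.325 q [-0.72  0.58  0.12  1.83 -0.1   0.74  0.75] F [-0.6 -0.5  2.3]
units [ -5.84 -12.53  -1.81]
```

```bash
python3 -m handwheel '{"deltas":[{"hand":0.6,"dx":0,"dy":0,"dz":-0.2,"rx":0,"ry":0,"rz":0},{"hand":0.6,"dx":0,"dy":0,"dz":-0.5,"rx":0,"ry":0,"rz":0},{"hand":0.6,"dx":0,"dy":0,"dz":-0.8,"rx":0,"ry":0,"rz":0},{"hand":0.6,"dx":0,"dy":0,"dz":-0.8,"rx":0,"ry":0,"rz":0},{"hand":0.6,"dx":-0.1,"dy":-0.25,"dz":-0.4,"rx":0,"ry":0,"rz":0},{"hand":0.6,"dx":-0.3,"dy":-0.6,"dz":0,"rx":0,"ry":0,"rz":0},{"hand":0.6,"dx":-0.42,"dy":-0.9,"dz":0,"rx":0,"ry":0,"rz":0},{"hand":0.6,"dx":-0.42,"dy":-0.9,"dz":0,"rx":0,"ry":0,"rz":0},{"hand":0.6,"dx":-0.42,"dy":-0.9,"dz":0,"rx":0,"ry":0,"rz":0},{"hand":0.6,"dx":-0.42,"dy":-0.9,"dz":0,"rx":0,"ry":0,"rz":0},{"hand":0.6,"dx":-0.42,"dy":-0.9,"dz":0,"rx":0,"ry":0,"rz":0},{"hand":0.6,"dx":-0.42,"dy":-0.9,"dz":0,"rx":0,"ry":0,"rz":0}]}' 30
python3 -m handwheel '{"deltas":[{"hand":0.6,"dx":-0.42,"dy":-0.9,"dz":0,"rx":0,"ry":0,"rz":0},{"hand":0.6,"dx":-0.42,"dy":-0.9,"dz":0,"rx":0,"ry":0,"rz":0},{"hand":0.6,"dx":-0.42,"dy":-0.9,"dz":0,"rx":0,"ry":0,"rz":0},{"hand":0.6,"dx":-0.42,"dy":-0.9,"dz":0,"rx":0,"ry":0,"rz":0},{"hand":0.6,"dx":-0.42,"dy":-0.9,"dz":0,"rx":0,"ry":0,"rz":0},{"hand":0.6,"dx":-0.42,"dy":-0.9,"dz":0,"rx":0,"ry":0,"rz":0},{"hand":0.6,"dx":-0.3,"dy":-0.6,"dz":0,"rx":0,"ry":0,"rz":0},{"hand":0.6,"dx":0,"dy":0,"dz":0,"rx":0,"ry":0,"rz":0},{"hand":0.6,"dx":0,"dy":0,"dz":0,"rx":0,"ry":0,"rz":0}]}'
python3 - <<'E'
from h import *
go(588.9,-33,28)
c=shot('top'); save(c,'t2.png',(130,140,400,290),2.9)
E
```

```text
clock: 5.82
position: [561.8, 135.9, 131.1]
orientation: [-3.14, -0.001, 2.86]
ft_force: [0.6, -0.8, -2.5]
opening: 42.7
grasp_force: 30.0
clock: 6.95
position: [588.4, -24.0, 131.6]
orientation: [3.141, -0.001, 2.863]
ft_force: [-0.2, 0.3, -2.5]
opening: 42.9
grasp_force: 30.0
at [588.4 -24.  131.6] tilt [-0.001  0.001 -1.   ] yhead 74.0 t 6.95 q [-0.22  0.45  0.2   1.87 -0.12  0.83  1.33] F [-0.2  0.3 -2.5]
units [-0.12 -0.34  4.14]
```

View pics/t2.png

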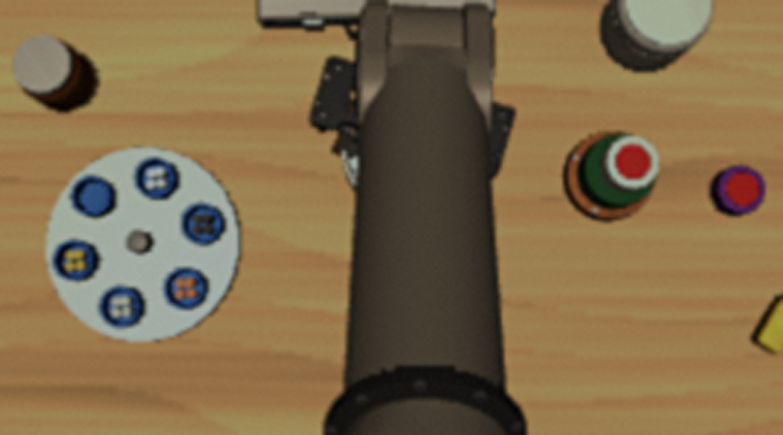

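The empty cup is at (93,196). The ball is in the grip, with an extra 2.5 N on the wrist. I'll lower it into the pot now.

```bash
python3 -m handwheel '{"deltas":[{"hand":0.6,"dx":-0.12,"dy":-0.34,"dz":0.3,"rx":0,"ry":0,"rz":0},{"hand":0.6,"dx":0,"dy":0,"dz":0.7,"rx":0,"ry":0,"rz":0},{"hand":0.6,"dx":0,"dy":0,"dz":0.8,"rx":0,"ry":0,"rz":0},{"hand":0.6,"dx":0,"dy":0,"dz":0.8,"rx":0,"ry":0,"rz":0},{"hand":0.6,"dx":0,"dy":0,"dz":0.7,"rx":0,"ry":0,"rz":0},{"hand":0.6,"dx":0,"dy":0,"dz":0.4,"rx":0,"ry":0,"rz":0},{"hand":0.6,"dx":0,"dy":0,"dz":0.2,"rx":0,"ry":0,"rz":0},{"hand":0.6,"dx":0,"dy":0,"dz":0,"rx":0,"ry":0,"rz":0},{"hand":0.6,"dx":0,"dy":0,"dz":0,"rx":0,"ry":0,"rz":0}]}'
python3 -m handwheel '{"deltas":[{"hand":0.6,"dx":0,"dy":0,"dz":0.06,"rx":0,"ry":0,"rz":0},{"hand":0.6,"dx":0,"dy":0,"dz":0.06,"rx":0,"ry":0,"rz":0},{"hand":0.6,"dx":0,"dy":0,"dz":0,"rx":0,"ry":0,"rz":0}]}'
```

```text
clock: 8.12
position: [589.7, -34.1, 35.0]
orientation: [3.141, 0.001, 2.862]
ft_force: [-0.5, -0.6, -2.7]
opening: 42.8
grasp_force: 30.0
clock: 8.5
position: [589.2, -34.0, 31.3]
orientation: [3.142, -0.0, 2.862]
ft_force: [-0.5, 0.1, -2.6]
opening: 43.2
grasp_force: 30.0
```

```bash
for i in 1 2; do python3 -m handwheel '{"deltas":[{"hand":0.6,"dx":0,"dy":0,"dz":0.05,"rx":0,"ry":0,"rz":0},{"hand":0.6,"dx":0,"dy":0,"dz":0.03,"rx":0,"ry":0,"rz":0},{"hand":0.6,"dx":0,"dy":0,"dz":0,"rx":0,"ry":0,"rz":0}]}' |grep -E 'posi|ft'; done
```

```text
position: [589.2, -34.0, 29.3]
ft_force: [-0.2, -0.8, -2.5]
position: [589.2, -34.0, 27.3]
ft_force: [-1.2, 0.4, -1.4]
```

```bash
python3 -m handwheel '{"deltas":[{"hand":0.6,"dx":0,"dy":0,"dz":0.03,"rx":0,"ry":0,"rz":0},{"hand":0.6,"dx":0,"dy":0,"dz":0,"rx":0,"ry":0,"rz":0}]}' |grep -E 'posi|ft'
```

```text
position: [589.4, -34.1, 26.8]
ft_force: [-0.1, 0.7, -1.1]
```

```bash
python3 -m handwheel '{"deltas":[{"hand":0.6,"dx":0,"dy":0,"dz":0.03,"rx":0,"ry":0,"rz":0},{"hand":0.6,"dx":0,"dy":0,"dz":0.02,"rx":0,"ry":0,"rz":0},{"hand":0.6,"dx":0,"dy":0,"dz":0,"rx":0,"ry":0,"rz":0}]}' |grep -E 'posi|ft'
```

```text
position: [589.9, -34.2, 26.5]
ft_force: [-1.8, 0.1, 8.9]
```

The ball is on the floor: the force changed sign to +9 N. I open gently and retreat straight up.

```bash
python3 -m handwheel '{"deltas":[{"hand":0.48,"dx":0,"dy":0,"dz":-0.02,"rx":0,"ry":0,"rz":0},{"hand":0.44,"dx":0,"dy":0,"dz":0,"rx":0,"ry":0,"rz":0},{"hand":0.38,"dx":0,"dy":0,"dz":0,"rx":0,"ry":0,"rz":0},{"hand":0.35,"dx":0,"dy":0,"dz":0,"rx":0,"ry":0,"rz":0},{"hand":0.35,"dx":0,"dy":0,"dz":-0.2,"rx":0,"ry":0,"rz":0},{"hand":0.35,"dx":0,"dy":0,"dz":-0.5,"rx":0,"ry":0,"rz":0},{"hand":0.35,"dx":0,"dy":0,"dz":-0.9,"rx":0,"ry":0,"rz":0},{"hand":0.35,"dx":0,"dy":0,"dz":-1,"rx":0,"ry":0,"rz":0},{"hand":0.3,"dx":0,"dy":0,"dz":-1,"rx":0,"ry":0,"rz":0},{"hand":0,"dx":0,"dy":0,"dz":-1,"rx":0,"ry":0,"rz":0},{"hand":0,"dx":0,"dy":0,"dz":-1,"rx":0,"ry":0,"rz":0},{"hand":0,"dx":0,"dy":0,"dz":-1,"rx":0,"ry":0,"rz":0}]}'
python3 - <<'E'
from h import *
c=shot('wrist'); save(c,'w3.png',s=1)
go(560,-248,195)
E
```

```text
clock: 11.38
position: [589.2, -34.1, 192.8]
orientation: [3.141, 0.001, 2.862]
ft_force: [0.1, 0.6, 0.1]
opening: 86.7
grasp_force: 0.0
at [591.1 -34.3 196.1] tilt [ 0.006  0.    -1.   ] yhead 73.9 t 11.425 q [-0.22  0.38  0.22  1.81 -0.1   0.96  1.33] F [ 1.1 -0.1  1.4]
units [-1.17 -8.56  0.03]
```

View pics/w3.png

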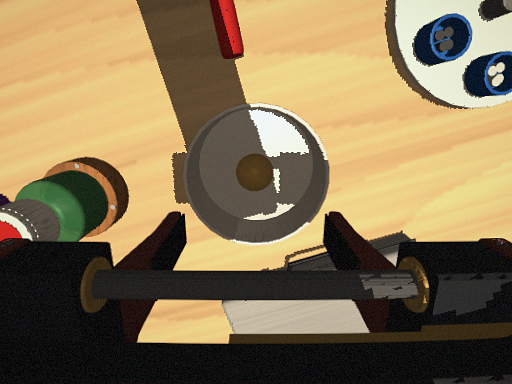

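The ball rests in the middle of the pot at (254,172). Next I move to the jar and pre-rotate clockwise so the wrist has range left for the twist.

```bash
python3 -m handwheel '{"deltas":[{"hand":0,"dx":-0.05,"dy":-0.5,"dz":0,"rx":0,"ry":0,"rz":0},{"hand":0,"dx":-0.12,"dy":-0.9,"dz":0,"rx":0,"ry":0,"rz":0},{"hand":0,"dx":-0.12,"dy":-0.9,"dz":0,"rx":0,"ry":0,"rz":0},{"hand":0,"dx":-0.12,"dy":-0.9,"dz":0,"rx":0,"ry":0,"rz":0},{"hand":0,"dx":-0.12,"dy":-0.9,"dz":0,"rx":0,"ry":0,"rz":0},{"hand":0,"dx":-0.12,"dy":-0.9,"dz":0,"rx":0,"ry":0,"rz":0},{"hand":0,"dx":-0.12,"dy":-0.9,"dz":0,"rx":0,"ry":0,"rz":0},{"hand":0,"dx":-0.12,"dy":-0.9,"dz":0,"rx":0,"ry":0,"rz":0},{"hand":0,"dx":-0.12,"dy":-0.9,"dz":0,"rx":0,"ry":0,"rz":0},{"hand":0,"dx":-0.12,"dy":-0.8,"dz":0,"rx":0,"ry":0,"rz":0},{"hand":0,"dx":0,"dy":0,"dz":0,"rx":0,"ry":0,"rz":0.5}]}' 40
python3 -m handwheel '{"deltas":[{"hand":0,"dx":0,"dy":0,"dz":0,"rx":0,"ry":0,"rz":1},{"hand":0,"dx":0,"dy":0,"dz":0,"rx":0,"ry":0,"rz":1},{"hand":0,"dx":0,"dy":0,"dz":0,"rx":0,"ry":0,"rz":1},{"hand":0,"dx":0,"dy":0,"dz":0,"rx":0,"ry":0,"rz":1},{"hand":0,"dx":0,"dy":0,"dz":0,"rx":0,"ry":0,"rz":1},{"hand":0,"dx":0,"dy":0,"dz":0,"rx":0,"ry":0,"rz":1},{"hand":0,"dx":0,"dy":0,"dz":0,"rx":0,"ry":0,"rz":1},{"hand":0,"dx":0,"dy":0,"dz":0,"rx":0,"ry":0,"rz":1},{"hand":0,"dx":0,"dy":0,"dz":0,"rx":0,"ry":0,"rz":1},{"hand":0,"dx":0,"dy":0,"dz":0,"rx":0,"ry":0,"rz":1},{"hand":0,"dx":0,"dy":0,"dz":0,"rx":0,"ry":0,"rz":1},{"hand":0,"dx":0,"dy":0,"dz":0,"rx":0,"ry":0,"rz":1}]}'
python3 -m handwheel '{"deltas":[{"hand":0,"dx":0,"dy":0,"dz":0,"rx":0,"ry":0,"rz":0},{"hand":0,"dx":0,"dy":0,"dz":0,"rx":0,"ry":0,"rz":0}]}'
python3 - <<'E'
from h import *
c=shot('wrist'); save(c,'w4.png',s=1.5)
go(563,-248,120)
hsv=cv2.cvtColor(c['image'],cv2.COLOR_RGB2HSV); H,S,V=[hsv[...,i].astype(int) for i in range(3)]
m=((H<6)|(H>174))&(S>170)&(V>70)
k,l,st,ce=cv2.connectedComponentsWithStats(m.astype('uint8'))
for i in range(1,k):
    if st[i,4]>200: b=pix(c,*ce[i],140); print(st[i],ce[i],b); go(b[0],b[1],120)
E
```

```text
clock: 12.8
position: [556.2, -249.1, 190.3]
orientation: [-3.14, -0.001, 2.813]
ft_force: [-0.4, 0.4, 0.6]
opening: 87.5
grasp_force: 0.0
clock: 14.3
position: [557.1, -246.6, 190.3]
orientation: [-3.141, -0.0, 1.768]
ft_force: [0.5, -0.3, 0.1]
opening: 87.4
grasp_force: 0.0
clock: 14.55
position: [557.4, -246.3, 190.6]
orientation: [-3.141, -0.0, 1.772]
ft_force: [-0.4, -0.3, 0.3]
opening: 87.8
grasp_force: 0.0
at [ 557.5 -246.3  190.7] tilt [-0.  0. -1.] yhead 11.5 t 14.6 q [-0.08  0.45  0.53  1.79 -0.27  0.98  0.76] F [0.8 0.2 0.8]
units [-0.11  0.2   2.83]
[ 238  184   46   44 1561] [260.29980782 205.40294683] [ 562.50416097 -244.59158569  140.        ]
at [ 557.5 -246.3  190.7] tilt [-0.  0. -1.] yhead 11.5 t 14.6 q [-0.08  0.45  0.53  1.79 -0.27  0.98  0.76] F [0.8 0.2 0.8]
units [0.02 0.21 2.83]
```

View pics/w4.png

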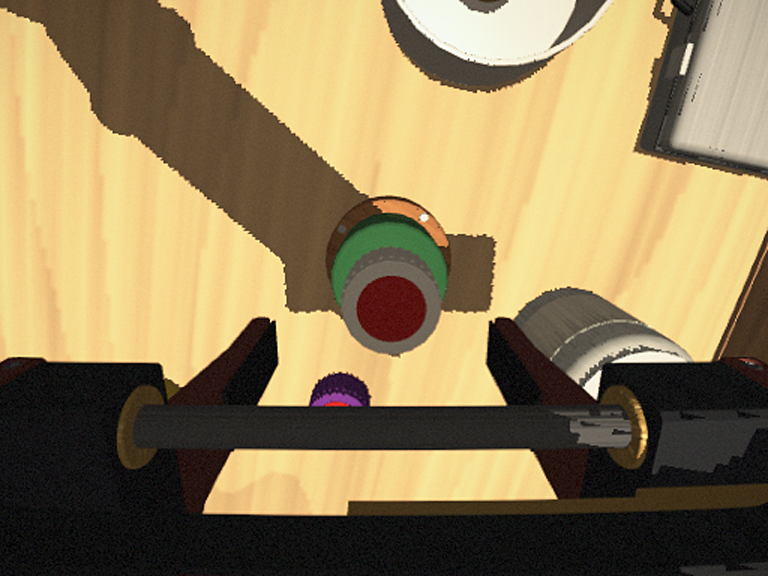

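The white cap with the red disc at (391,308) stands between the open fingers. I centre the tool, go lower and refine.

```bash
python3 -m handwheel '{"deltas":[{"hand":0,"dx":0.02,"dy":0.2,"dz":0.5,"rx":0,"ry":0,"rz":0},{"hand":0,"dx":0,"dy":0,"dz":0.6,"rx":0,"ry":0,"rz":0},{"hand":0,"dx":0,"dy":0,"dz":0,"rx":0,"ry":0,"rz":0},{"hand":0,"dx":0,"dy":0,"dz":0,"rx":0,"ry":0,"rz":0}]}' 40
python3 - <<'E'
from h import *
c=shot('wrist')
hsv=cv2.cvtColor(c['image'],cv2.COLOR_RGB2HSV); H,S,V=[hsv[...,i].astype(int) for i in range(3)]
m=((H<6)|(H>174))&(S>170)&(V>70)
k,l,st,ce=cv2.connectedComponentsWithStats(m.astype('uint8'))
for i in range(1,k):
    if st[i,4]>200: b=pix(c,*ce[i],140); print(st[i],ce[i],b); go(b[0],b[1],122)
E
```

```text
clock: 15.1
position: [562.4, -244.8, 163.2]
orientation: [-3.141, -0.0, 1.771]
ft_force: [-0.0, 0.1, 0.5]
opening: 88.1
grasp_force: 0.0
[ 228  196   52   48 1991] [253.52938222 219.51682572] [ 562.52546687 -244.52804573  140.        ]
at [ 562.6 -244.8  163.5] tilt [ 0. -0. -1.] yhead 11.5 t 15.15 q [-0.07  0.49  0.51  1.8  -0.29  0.93  0.77] F [-0.8  0.5 -0. ]
units [0.01 0.   1.66]
```

```bash
python3 -m handwheel '{"deltas":[{"hand":0,"dx":0,"dy":0,"dz":0.6,"rx":0,"ry":0,"rz":0},{"hand":0,"dx":0,"dy":0,"dz":0.7,"rx":0,"ry":0,"rz":0},{"hand":0,"dx":0,"dy":0,"dz":0.4,"rx":0,"ry":0,"rz":0},{"hand":0.3,"dx":0,"dy":0,"dz":0,"rx":0,"ry":0,"rz":0},{"hand":0.6,"dx":0,"dy":0,"dz":0,"rx":0,"ry":0,"rz":0},{"hand":0.6,"dx":0,"dy":0,"dz":0,"rx":0,"ry":0,"rz":0},{"hand":0.6,"dx":0,"dy":0,"dz":0,"rx":0,"ry":0,"rz":0}]}' 20
python3 -m handwheel '{"deltas":[{"hand":0.6,"dx":0,"dy":0,"dz":0,"rx":0,"ry":0,"rz":0},{"hand":0.6,"dx":0,"dy":0,"dz":0,"rx":0,"ry":0,"rz":0}]}' 50
```

```text
clock: 16.02
position: [562.3, -244.8, 121.3]
orientation: [-3.141, 0.0, 1.771]
ft_force: [1.1, -0.1, 1.8]
opening: 52.3
grasp_force: 20.0
clock: 16.27
position: [562.3, -244.8, 121.2]
orientation: [-3.142, -0.0, 1.771]
ft_force: [-2.2, -0.5, 4.6]
opening: 51.1
grasp_force: 50.0
```

Gripped. Now I press down about 6–7 mm and watch the force.

```bash
for i in 1; do python3 -m handwheel '{"deltas":[{"hand":0.6,"dx":0,"dy":0,"dz":0.08,"rx":0,"ry":0,"rz":0},{"hand":0.6,"dx":0,"dy":0,"dz":0.08,"rx":0,"ry":0,"rz":0},{"hand":0.6,"dx":0,"dy":0,"dz":0,"rx":0,"ry":0,"rz":0}]}'; done;  python3 -m handwheel '{"deltas":[{"hand":0.6,"dx":0,"dy":0,"dz":0.08,"rx":0,"ry":0,"rz":0},{"hand":0.6,"dx":0,"dy":0,"dz":0,"rx":0,"ry":0,"rz":0}]}'
```

```text
clock: 16.65
position: [562.4, -244.8, 117.5]
orientation: [3.142, -0.0, 1.771]
ft_force: [-3.6, 1.7, 8.9]
opening: 51.6
grasp_force: 50.0
clock: 16.9
position: [562.4, -244.8, 115.7]
orientation: [3.141, -0.0, 1.771]
ft_force: [-3.9, 1.7, 10.5]
opening: 51.8
grasp_force: 50.0
```

```bash
python3 -m handwheel '{"deltas":[{"hand":0.6,"dx":0,"dy":0,"dz":0.05,"rx":0,"ry":0,"rz":0},{"hand":0.6,"dx":0,"dy":0,"dz":0,"rx":0,"ry":0,"rz":0},{"hand":0.6,"dx":0,"dy":0,"dz":0,"rx":0,"ry":0,"rz":-0.5},{"hand":0.6,"dx":0,"dy":0,"dz":0,"rx":0,"ry":0,"rz":-0.8},{"hand":0.6,"dx":0,"dy":0,"dz":0,"rx":0,"ry":0,"rz":-0.8},{"hand":0.6,"dx":0,"dy":0,"dz":0,"rx":0,"ry":0,"rz":0}]}'
python3 -c "
from h import *
s=telemetry.observe();print(s['moment'],s['joint_pos'].round(2))"
```

```text
clock: 17.65
position: [563.4, -245.0, 115.0]
orientation: [3.14, 0.001, 1.955]
ft_force: [-3.8, 1.5, 10.9]
opening: 51.7
grasp_force: 50.0
[ 0.13150432  0.62609485 -0.01623697] [-0.01  0.54  0.43  1.83 -0.29  0.83  0.95]
```

```bash
python3 -m handwheel '{"deltas":[{"hand":0.6,"dx":0,"dy":0,"dz":0,"rx":0,"ry":0,"rz":-0.8},{"hand":0.6,"dx":0,"dy":0,"dz":0,"rx":0,"ry":0,"rz":-1},{"hand":0.6,"dx":0,"dy":0,"dz":0,"rx":0,"ry":0,"rz":-1},{"hand":0.6,"dx":0,"dy":0,"dz":0,"rx":0,"ry":0,"rz":-1},{"hand":0.6,"dx":0,"dy":0,"dz":0,"rx":0,"ry":0,"rz":-1},{"hand":0.6,"dx":0,"dy":0,"dz":0,"rx":0,"ry":0,"rz":-1},{"hand":0.6,"dx":0,"dy":0,"dz":0,"rx":0,"ry":0,"rz":-1},{"hand":0.6,"dx":0,"dy":0,"dz":0,"rx":0,"ry":0,"rz":-1},{"hand":0.6,"dx":0,"dy":0,"dz":0,"rx":0,"ry":0,"rz":-1},{"hand":0.6,"dx":0,"dy":0,"dz":0,"rx":0,"ry":0,"rz":-1},{"hand":0.6,"dx":0,"dy":0,"dz":0,"rx":0,"ry":0,"rz":-0.8},{"hand":0.6,"dx":0,"dy":0,"dz":0,"rx":0,"ry":0,"rz":0}]}'
python3 -c "
from h import *
s=telemetry.observe();print(s['moment'],s['joint_pos'].round(2))"
```

```text
clock: 19.15
position: [563.9, -244.6, 115.2]
orientation: [3.141, 0.003, 2.88]
ft_force: [-0.9, 1.4, 10.0]
opening: 51.8
grasp_force: 50.0
[0.30970742 0.41464849 0.0470469 ] [ 0.16  0.51  0.2   1.82 -0.13  0.82  1.73]
```

Turned 1.11 rad while pressed. Now I lift slowly.

```bash
python3 -m handwheel '{"deltas":[{"hand":0.6,"dx":0,"dy":0,"dz":-0.15,"rx":0,"ry":0,"rz":0},{"hand":0.6,"dx":0,"dy":0,"dz":-0.2,"rx":0,"ry":0,"rz":0},{"hand":0.6,"dx":0,"dy":0,"dz":-0.2,"rx":0,"ry":0,"rz":0},{"hand":0.6,"dx":0,"dy":0,"dz":0,"rx":0,"ry":0,"rz":0}]}'
```

```text
clock: 19.65
position: [562.5, -244.6, 127.3]
orientation: [3.142, -0.0, 2.879]
ft_force: [0.4, -0.5, -1.7]
opening: 51.4
grasp_force: 50.0
```

```bash
python3 -m handwheel '{"deltas":[{"hand":0.6,"dx":0,"dy":0,"dz":-0.4,"rx":0,"ry":0,"rz":0},{"hand":0.6,"dx":0,"dy":0,"dz":-0.6,"rx":0,"ry":0,"rz":0},{"hand":0.6,"dx":0,"dy":0,"dz":-0.7,"rx":0,"ry":0,"rz":0},{"hand":0.6,"dx":0,"dy":0,"dz":-0.7,"rx":0,"ry":0,"rz":0},{"hand":0.6,"dx":0,"dy":0,"dz":-0.4,"rx":0,"ry":0,"rz":0},{"hand":0.6,"dx":0,"dy":0,"dz":-0.2,"rx":0,"ry":0,"rz":0},{"hand":0.6,"dx":0,"dy":0,"dz":0,"rx":0,"ry":0,"rz":0},{"hand":0.6,"dx":0,"dy":0,"dz":0,"rx":0,"ry":0,"rz":0}]}'
python3 - <<'E'
from h import *
go(562.5,-244.6,202)
c=shot('scene'); save(c,'s2.png',(90,120,370,300),2.8)
E
```

```text
clock: 20.65
position: [562.1, -244.4, 201.7]
orientation: [3.142, -0.001, 2.879]
ft_force: [0.5, -1.0, -1.2]
opening: 51.7
grasp_force: 50.0
at [ 562.1 -244.4  201.7] tilt [-0.001  0.    -1.   ] yhead 75.0 t 20.65 q [ 0.14  0.41  0.22  1.75 -0.1   1.    1.71] F [ 0.5 -1.  -1.2]
units [-0.02 -0.   -0.01]
```

View pics/s2.png

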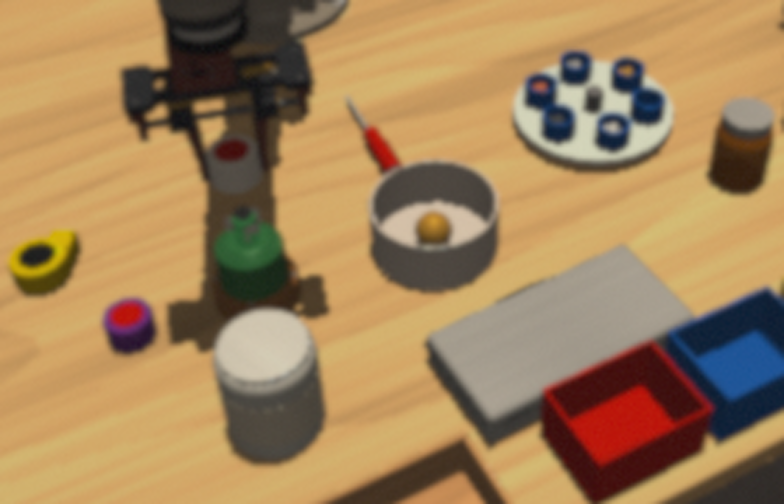

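The cap (235,165) is in the grip, level and straight above the open jar neck (243,222). The ball (433,228) is in the pot and nothing else has moved.

```bash
python3 -m handwheel '{"deltas":[{"hand":0.6,"dx":0,"dy":0,"dz":0,"rx":0,"ry":0,"rz":0},{"hand":0.6,"dx":0,"dy":0,"dz":0,"rx":0,"ry":0,"rz":0}]}'; python3 -c "
from rig import manip
print(manip.job_done())"
```

```text
clock: 20.95
position: [562.4, -244.6, 202.1]
orientation: [-3.142, -0.001, 2.879]
ft_force: [-0.2, -0.3, -1.3]
opening: 51.9
grasp_force: 50.0
the job is handed in; nothing more can be done
None
```

The job is handed in at 20.95 s: the ball rests on the pot floor, and the cap is off and still gripped, level and about 6 cm above the jar's mouth; no verdict came back.

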